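# Slide the battery pack onto the charging dock

### The arm

A 6-joint arm with a two-finger parallel gripper is mounted at the origin on a cart in front of the work surface, level with it; the furniture and walls round the work are solid. World frame = base frame: x ahead of the robot, y to its left, z up, the work surface at z = 0. Lengths are in mm, angles in rad, forces in N, time in s.
With the tool pointing down it reaches from about 275 to 750 mm from the base axis. Payload 10.2 kg.
Tool frame: the origin (TCP) lies on the centre line of the jaws, within the pads' length; the fingertips stand 19 mm ahead of it and the grasp point (between the pads) is the TCP; z points along the fingers, y is the line along which they close (so a half turn about z gives the same grasp; the last joint's range is limited). The gripper opens to 85 mm and grips with 20 to 120 N. Pads are 22 mm wide; open, the fingers measure 114 mm over their backs; the gripper's body (76 mm by 85 mm) begins 54 mm behind the grasp point. The pads swing forward as they close: fully open they stand 13 mm farther back than shut.
Start: joints at [-1.57, 0.313, 1.498, -0, 1.331, -0.223], TCP at [116.503, -511.916, 219.794] pointing down, gripper open.
Joint ranges: [-2.94, 2.94], [-0.97, 2.17], [0.19, 2.56], [-1.23, 4.37], [0.02, 3.11], [-2.88, 2.88]. Speed limits (rad/s): [2.39, 2.39, 3.01, 3.14, 3.14, 3.14].

### API

Orientations are given as a unit quaternion [w, x, y, z].
In Python, from rig import sense, capture, finish_job, regions_of, mark_of gives the robot as it stands.
- The arm moves only by the tool jog_arm, never from a script. Its argument "series" is text: rows parted by semicolons, each of 7 numbers parted by spaces: the shift along the tool's x, y, z in units of 0.4 m (1.0 is 0.4 m), then the turn, a rotation vector about the tool's x, y, z in units of pi/2 rad (1.0 is pi/2 rad), then the opening, from -1 (shut) to 1 (fully open). A call has 1 to 20 rows; each row is the pose to reach, as a shift and turn from the pose commanded when the call began, along the tool's axes at that moment; what a row does not reach only later rows make up. A row lasts 1/8 s, in which the tool goes at most 62.5 mm and 10.7 degrees, less where a joint would pass 70% of its speed; a pose out of reach is approached as far as the arm can. A call with a number of a shift or a turn outside -1 to 1 is refused whole. A call with a gripper value outside its range is refused whole. The fingers move at their own pace and stop on an object; "grip_force" is the grip in N (left out, the last holds). Time passes only in rows, so rows that repeat a pose let the fingers close. It gives the time, the measured TCP pose, the force, the opening and the grip force at its end, in the units of the state.
- sense(): the state, without advancing time (a new reading comes with each control period).
- capture(name): name is "side" or "top"; returns a dict with "img" (480x640x3 uint8, red, green, blue), "intrinsics" (3x3 intrinsics, pixels), "dist_coeffs" ([k1, k2, p1, p2, k3] as OpenCV has them; the pictures are not rectified), "R" (3x3) and "t" (3): a world point X has camera coordinates R X + t. Camera axes: x right, y down, z forward; pixel columns grow to the right and rows downward; lengths in mm; the calibration is good to about 2 mm. A picture is of the moment at which its call begins. There is no depth.
- finish_job(): hands the job in; it is judged then, once.
Trained networks look in a picture, given as the dict that the camera call returned (one of the last four; its "shot" number tells which), for a name from the list of things; names that differ only in an ending like _2 or _b are one class to them, and where a whole thing is asked for, a point or a joint stands for the part that bears it (a point fixed in the world has none). Each returns a list of dicts, best first, with "confidence" (0 to 1); they miss things now and then, are a little off and sometimes report something else, mostly with a low value. They report only what shows in the picture. A call takes as long as a camera call. They do not tell look-alikes from the thing itself.
- regions_of(label, picture): "region" (480x640 bool, what is visible of it) and "point" ([row, column] in pixels, amid what is visible of it).
- mark_of(label, picture): "point" ([row, column] in pixels: a listed point, or the origin of a listed thing).
The state is a dict: "time_s": time; "joints": joint angles; "dq": joint speeds; "tau": joint torques, N m; "eef_pos": TCP position; "ee_rot": TCP orientation; "force": force on the tool from outside, world axes, zero at the start; "wrist_torque": the same for the moment, N m; "grip_width": opening from 0.0 (shut) to 1.0 (fully open); "grip_force": force on a finger pad.
Only numpy, scipy, OpenCV 4.12 (cv2) and the standard library are available. Lean on these libraries where they do the work, as an engineer would, in place of code of your own. Each camera call takes 0.05 s, during which the arm holds its last target. There are 200 camera calls.

### The job

Put the green battery pack on charge: set it on the open front of the charging dock and slide its foot under the dock's rails, all the way home, until the red sprung catch has clicked back behind it. Let go of it there, and leave the orange pack where it is.

Things in the scene. Friction and masses are not known exactly. Their poses are not given: they have to be found in the camera images.
- pack_green: loose green battery pack, 0.2 to 0.45 kg: black foot plate 80 (x) by 74 (y) by 10 mm thick, on it a centred green block 70 by 44 mm, top 60 mm above the underside. Origin: centre of the underside, z up. Grip the block across its 44 mm width, 40 mm or more up, to clear the rails. Fits the dock either way round. It and the orange pack may have swapped places.
- dock: fixed slick-plastic dock. Origin: on the worktop under the seat; x from mouth to end stop, y left, z up. Base 6 mm thick, x -160 to 72 mm; rails x -70 to 42 (end stop, 34 mm tall): channel 82 wide, lips 19 to 24 mm high, 58 apart, lead-ins to 29 high; walls flare to 108 at x -106. Set the pack on the base at x -135, long side along x; push along +x (under 10 N) to x = 0 (play -6 to +2), 6 mm up.
- catch (a joint): red sprung catch in the dock's left rail, with a thumb tab outside: a tooth standing 13 mm into the channel, ramp from x = -74 mm to a square face at x = -46 mm (dock frame). 0 = sprung out, as at the start; grows (m, at most 0.016) as the passing foot plate pushes it aside 5 to 13 mm against 1 to 3 N; back to 0 behind the foot plate when the pack is home.
- pack_orange: loose orange battery pack, 0.2 to 0.45 kg: black foot plate 80 (x) by 74 (y) by 10 mm thick, on it a centred orange block 70 by 44 mm, top 60 mm above the underside. Origin: centre of the underside, z up. It stays where it is.
Things that resemble listed ones, but are neither listed nor needed, are in the scene too. What is shaped like the pack_green but blue or brown is not meant.

How it is judged:
By the outcome, as a careful person would: the job done as asked, in the order asked, and still so for the second after the job is handed in, with the robot touching nothing.
It also fails if it takes over 40 s, if anything falls off the work surface, if the arm or the gripper's body presses on something with over 40 N, if the wrist force passes 120 N, or if a joint passes its speed limit or range.

## Working session

There is one attempt and no reset: what is moved stays moved. The work goes in short steps, Python scripts to look and compute and a tool call to move; the robot and the scene stay as the last step left them, time stands still between calls to the robot, and variables do not carry over. Pictures are saved under pics/ and viewed, at most 10 in all, crops included, and the job is handed in when it is done.

Besides the shell and the picture viewer there is one more tool, called after "Call:" as a command line: name --argument value ..., lists and objects as JSON in quotes. jog_arm: Moves the arm, as the interface text tells. Shifts and turns lie within -1 to 1; 1 stands for 0.4 m of shift or pi/2 rad of turn. Its arguments: {"type":"object","properties":{"series":{"type":"string"},"grip_force":{"type":"number"}},"required":["series"]}

```bash
mkdir -p pics; ls; cat > h.py <<'E'
import numpy as np, cv2
from rig import sense, capture, finish_job, regions_of, mark_of
def ray(c,pt):
    K=np.array(c["intrinsics"],float);d=np.array(c["dist_coeffs"],float)
    u=cv2.undistortPoints(np.array([[[pt[1],pt[0]]]],float),K,d)[0,0]
    R=np.array(c["R"]);t=np.array(c["t"]);return -R.T@t, R.T@np.array([u[0],u[1],1])
def onz(c,pt,z):
    o,v=ray(c,pt);return (o+v*(z-o[2])/v[2])
def proj(c,P):
    R=np.array(c["R"]);r,_=cv2.Rodrigues(R)
    return cv2.projectPoints(np.array(P,float).reshape(-1,1,3),r,np.array(c["t"],float),np.array(c["intrinsics"],float),np.array(c["dist_coeffs"],float))[0][:,0]
def save(c,n): cv2.imwrite(f"pics/{n}.png",c["img"][:,:,::-1])
E
python3 - <<'E'
from h import *
s=sense();print({k:np.round(v,3).tolist() for k,v in s.items()})
for n in("top","side"):
    c=capture(n);save(c,n+"0");print(n,np.round(c["t"]),np.round(-np.array(c["R"]).T@np.array(c["t"])))
    for l in("pack_green","pack_orange","dock","catch"):
        for m in mark_of(l,c)[:4]:print(l,"mark",np.round(m["point"]),round(m["confidence"],2),np.round(onz(c,m["point"],0)))
        for m in regions_of(l,c)[:4]:print(l,"reg",np.round(m["point"]),round(m["confidence"],2),m["region"].sum())
E
```

```text
pics
{'time_s': 0.0, 'joints': [-1.57, 0.313, 1.498, -0.0, 1.331, -0.223], 'dq': [0.001, -0.0, 0.001, 0.001, -0.002, 0.001], 'tau': [-0.001, -41.227, -25.974, -0.0, 0.004, 0.0], 'eef_pos': [116.51, -511.626, 219.215], 'ee_rot': [-0.001, 0.994, 0.112, 0.0], 'force': [0.766, -0.576, 0.203], 'wrist_torque': [0.025, 0.032, -0.012], 'grip_force': 0.0, 'grip_width': 0.997}
top [112. 506. 803.] [389. 119. 864.]
pack_green mark [315. 199.] 0.8 [364. 316.   0.]
pack_green mark [172. 185.] 0.74 [641. 348.   0.]
pack_green mark [242. 192.] 0.56 [503. 332.   0.]
pack_green reg [239. 191.] 0.9 1682
pack_green reg [168. 181.] 0.76 1772
pack_green reg [319. 196.] 0.74 1795
pack_orange mark [267. 270.] 0.93 [452. 182.   0.]
pack_orange reg [266. 268.] 0.84 1649
dock mark [203. 425.] 0.82 [ 573. -123.    0.]
dock reg [224. 424.] 0.6 8388Traceback (most recent call last):
  File "<stdin>", line 6, in <module>
ValueError: it knows: dock, pack_green, pack_orange
```

View pics/top0.png

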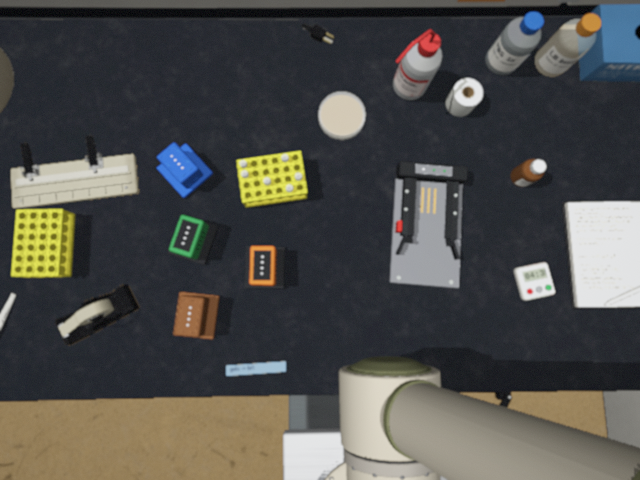

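```bash
python3 - <<'E'
from h import *
c=capture("side");save(c,"side0");print(np.round(-np.array(c["R"]).T@np.array(c["t"])))
for l in("pack_green","pack_orange","dock"):
        for m in mark_of(l,c)[:4]:print(l,"mark",np.round(m["point"]),round(m["confidence"],2),np.round(onz(c,m["point"],0)))
E
```

```text
[ 75. 773. 412.]
pack_green mark [332. 325.] 0.84 [364. 321.   0.]
pack_green mark [298. 232.] 0.74 [513. 331.   0.]
pack_green mark [272. 160.] 0.73 [649. 342.   0.]
pack_orange mark [272. 325.] 0.82 [445. 199.   0.]
dock mark [191. 356.] 0.58 [ 570. -110.    0.]
```

View pics/side0.png

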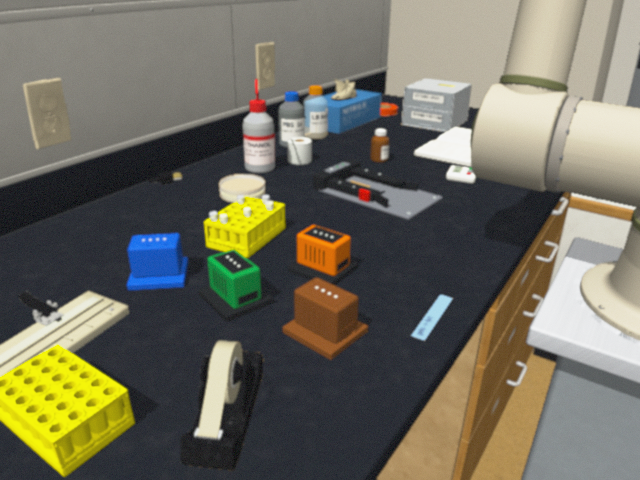

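Top view: the packs are blue (185,170), green (190,238), brown (196,315) and orange (262,266), given as col,row. The dock sits around (428,225) with its mouth toward the robot and the red catch at (399,227). In the side view green is at (234,280). The look-alikes are blue, brown and orange; I choose green and check it, and the dock, in one close crop.

```bash
python3 - <<'E'
from h import *
a=capture("top");b=capture("side")
I=a["img"]
g=cv2.resize(I[205:275,150:230],(400,350),interpolation=cv2.INTER_CUBIC)
d=cv2.resize(I[150:300,380:480],(400,600),interpolation=cv2.INTER_CUBIC)
o=np.zeros((600,800,3),np.uint8);o[:350,:400]=g;o[:,400:]=d
cv2.imwrite("pics/crop.png",o[:,:,::-1])
from scipy.optimize import minimize
from scipy.spatial import ConvexHull
def mask(c,near,lo,hi):
    h=cv2.cvtColor(c["img"],cv2.COLOR_RGB2HSV);m=cv2.inRange(h,lo,hi)
    n,l,st,ce=cv2.connectedComponentsWithStats(cv2.morphologyEx(m,cv2.MORPH_CLOSE,np.ones((3,3))))
    i=1+np.argmin(np.hypot(*(ce[1:]-near).T)+1000*(st[1:,4]<100))
    p=np.argwhere(l==i)[:,::-1].astype(np.int32);o=np.zeros(m.shape,np.uint8);cv2.fillConvexPoly(o,cv2.convexHull(p),1);return o
def fit(near,lo,hi,x0):
    ms=[(c,mask(c,n,lo,hi)) for c,n in zip((a,b),near)]
    S=8
    tg=[cv2.GaussianBlur(m.astype(np.float32),(0,0),.8) for _,m in ms]
    def cost(p,ret=False):
        cs,sn=np.cos(p[2]),np.sin(p[2]);P=[[p[0]+cs*x-sn*y,p[1]+sn*x+cs*y,z] for x in(-35,35) for y in(-22,22) for z in(10,60)]
        e=0
        for (c,m),t in zip(ms,tg):
            q=proj(c,P);hq=cv2.convexHull(q.astype(np.float32))
            o=np.zeros(m.shape,np.uint8);cv2.fillConvexPoly(o,np.round(hq*16).astype(np.int32),1,shift=4)
            e+=np.abs(cv2.GaussianBlur(o.astype(np.float32),(0,0),.8)-t).sum()
        return e
    best=None
    for yaw in np.arange(-1.5,1.6,.3):
        r=minimize(cost,[*x0,yaw],method="Nelder-Mead",options=dict(initial_simplex=[[*x0,yaw],[x0[0]+15,x0[1],yaw],[x0[0],x0[1]+15,yaw],[*x0,yaw+.2]],maxiter=300))
        if best is None or r.fun<best.fun:best=r
    print(np.round(best.x,3),best.fun,[int(m.sum()) for _,m in ms])
fit([(190,238),(234,280)],(50,120,50),(80,255,255),(505,330))
fit([(262,266),(324,250)],(5,150,120),(16,255,255),(450,190))
for n,c in(("t",a),("s",b)):
    h=cv2.cvtColor(c["img"],cv2.COLOR_RGB2HSV)
E
```

```text
[ 5.08245e+02  3.30228e+02 -3.45000e-01] 204.6434326171875 [1249, 2445]
[ 4.52686e+02  1.93022e+02 -2.90000e-02] 256.0 [1065, 2132]
```

View pics/crop.png

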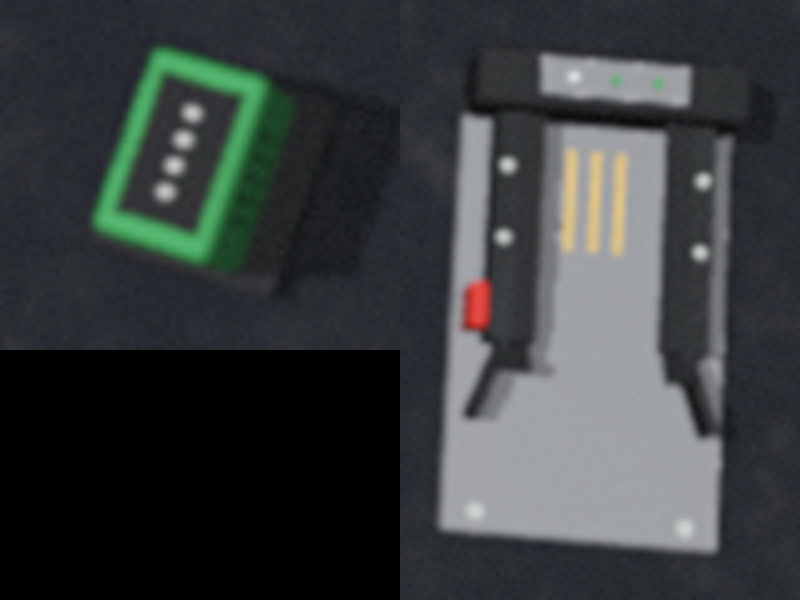

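The crop confirms the green pack, with its block long axis tilted from +x toward -y. The dock's front corners are near px (389.5,282) and (459.3,288). Next I fit the dock by its grey plate and draw the model on it.

```bash
cat > dock.py <<'E'
from h import *
def W(d,P):
    P=np.array(P,float);c,s=np.cos(d[2]),np.sin(d[2])
    return np.c_[d[0]+c*P[:,0]-s*P[:,1],d[1]+s*P[:,0]+c*P[:,1],P[:,2]]
E
python3 - <<'E'
from dock import *
a=capture("top");I=a["img"].astype(int)
g=(I.min(2)>105)&(I.max(2)-I.min(2)<40)
L=[];R=[];F=[]
for r in range(258,279):
    x=np.where(g[r,370:480])[0]+370;L.append((r,x[0]-.5));R.append((r,x[-1]+.5))
for r in range(185,215):
    x=np.where(g[r,370:480])[0]+370;L.append((r,x[0]-.5))
for c in range(395,456,3):
    y=np.where(g[250:300,c])[0]+250;F.append((y[-1]+.5,c))
w=lambda q:np.array([onz(a,p,6)[:2] for p in q])
L,R,F=w(L),w(R),w(F)
fL=np.polyfit(L[:,0],L[:,1],1);fR=np.polyfit(R[:,0],R[:,1],1);fF=np.polyfit(F[:,1],F[:,0],1)
print("slopes",fL[0],fR[0],-fF[0])
th=np.arctan(np.mean([fL[0],-fF[0]]))
u=np.array([np.cos(th),np.sin(th)]);n=np.array([-u[1],u[0]])
yl,yr=(L@n).mean(),(R@n).mean();xf=(F@u).mean()
print("width",yl-yr)
o=u*(xf+160)+n*(yl+yr)/2;d=[*o,th];print(np.round(d,4))
np.save("d.npy",d)
def draw(c,s):
    im=cv2.cvtColor(c["img"],cv2.COLOR_RGB2BGR);x0,y0,x1,y1,k=s
    im=cv2.resize(im[y0:y1,x0:x1],None,fx=k,fy=k,interpolation=cv2.INTER_CUBIC)
    hw=(yl-yr)/2
    for col,P in(((0,255,0),[[-160,hw,6],[-160,-hw,6],[72,-hw,6],[72,hw,6],[-160,hw,6]]),((0,255,255),[[-70,29,24],[42,29,24]]),((0,255,255),[[-70,-29,24],[42,-29,24]]),((255,0,255),[[42,hw,34],[42,-hw,34],[72,-hw,34],[72,hw,34],[42,hw,34]])):
        q=(proj(c,W(d,P))-[x0,y0]+.5)*k
        cv2.polylines(im,[np.round(q).astype(np.int32)],False,col,1)
    return im
A=draw(a,(380,150,480,300,4));b=capture("side");B=draw(b,(310,150,450,225,2.8))
o=np.zeros((600,800,3),np.uint8);o[:,:400]=A;o[:B.shape[0],400:400+B.shape[1]]=B[:,:400];cv2.imwrite("pics/fit.png",o)
E
```

```text
slopes -0.09651528225810733 0.028101852082011002 -0.09898899947573823
width 132.32727751370842
[ 5.732875e+02 -1.254947e+02 -9.740000e-02]
```

View pics/fit.png

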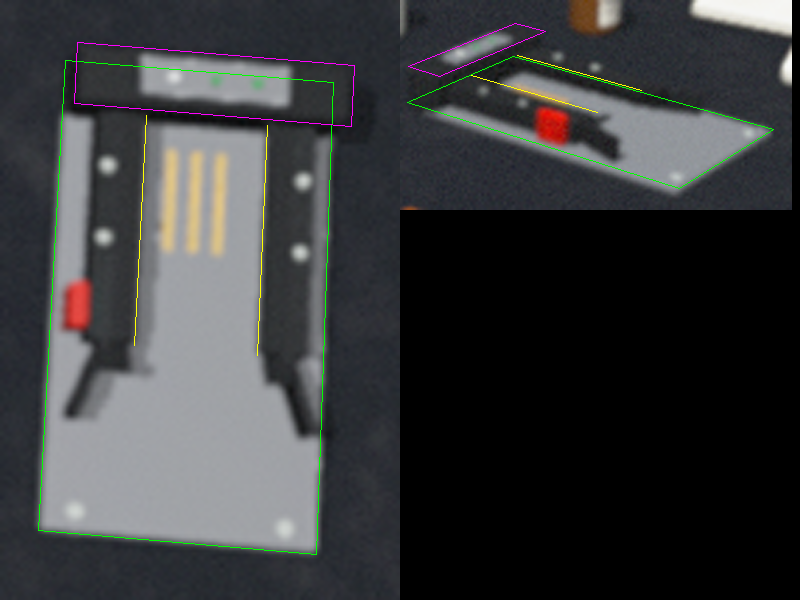

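Green's pose is about (508, 330) with yaw -0.345; the dock's is about (573, -125.5) with yaw -0.097. In the top view the overlay matches the plate and the lips. I work out the tool-axis numbers for hovering over the pack next.

```bash
cat > go.py <<'E'
import sys
from h import *
from scipy.spatial.transform import Rotation as Ro
def rows(wps):
    s=sense();q=s["ee_rot"];R=Ro.from_quat([q[1],q[2],q[3],q[0]]);p=np.array(s["eef_pos"])
    print("now",np.round(p,1),"yaw",round(np.arctan2(*R.as_matrix()[1::-1,0]),4),"t",s["time_s"])
    for x,y,z,yaw in wps:
        T=Ro.from_matrix([[np.cos(yaw),np.sin(yaw),0],[np.sin(yaw),-np.cos(yaw),0],[0,0,-1]])
        print(np.round(R.inv().apply(np.array([x,y,z])-p)/400,4),np.round((R.inv()*T).as_rotvec()/(np.pi/2),4))
if __name__=="__main__": rows(eval(sys.argv[1]))
E
python3 go.py "[(470,-180,220,0.1),(508,330,150,-.345),(508,330,46,-.345)]"
```

```text
now [ 116.5 -511.9  219.8] yaw 0.2238 t 0.75
[ 1.0459e+00 -6.1300e-01 -5.0000e-04] [-0.     -0.      0.0788]
[ 1.4214 -1.8351  0.1745] [-0.     -0.      0.3621]
[ 1.4214 -1.8351  0.4345] [-0.     -0.      0.3621]
```

Call:
jog_arm --series "0.98 -0.6 0 0 0 0.08 1; 0.98 -0.6 0 0 0 0.08 1; 0.98 -0.6 0 0 0 0.08 1; 0.98 -0.6 0 0 0 0.08 1; 0.98 -0.6 0 0 0 0.08 1; 0.98 -0.6 0 0 0 0.08 1; 0.98 -0.6 0 0 0 0.08 1; 0.98 -0.6 0 0 0 0.08 1; 0.98 -0.95 0 0 0 0.15 1; 0.98 -0.95 0 0 0 0.15 1; 0.98 -0.95 0 0 0 0.15 1" --grip_force 60

```text
time_s: 2.12
eef_pos: [413.6, -51.9, 220.1]
ee_rot: [-0.0, 1.0, -0.004, 0.0]
force: [-0.2, 0.6, 0.0]
grip_width: 1.005
grip_force: 0.0
```

```bash
python3 go.py "[(508,330,150,-.345),(508,330,46,-.345)]"
```

```text
now [413.6 -51.9 220.1] yaw -0.0088 t 2.125
[ 0.2274 -0.9568  0.1753] [-1.00e-04 -3.00e-04  2.14e-01]
[ 0.2273 -0.9568  0.4353] [-1.00e-04 -3.00e-04  2.14e-01]
```

Call:
jog_arm --series "0.228 -0.957 0.175 0 0 0.214 1; 0.228 -0.957 0.175 0 0 0.214 1; 0.228 -0.957 0.175 0 0 0.214 1; 0.228 -0.957 0.175 0 0 0.214 1; 0.228 -0.957 0.175 0 0 0.214 1; 0.228 -0.957 0.175 0 0 0.214 1; 0.228 -0.957 0.175 0 0 0.214 1; 0.228 -0.957 0.175 0 0 0.214 1; 0.228 -0.957 0.175 0 0 0.214 1; 0.228 -0.957 0.175 0 0 0.214 1"

```text
time_s: 3.38
eef_pos: [510.5, 326.2, 150.3]
ee_rot: [-0.0, 0.985, -0.174, 0.0]
force: [-0.7, -0.5, 0.6]
grip_width: 1.0
grip_force: 0.0
```

```bash
python3 go.py "[(508,330,100,-.345),(508,330,47,-.345)]"; python3 - <<'E'
from h import *
o=np.zeros((480,800,3),np.uint8)
for i,(n,x,y,w,h) in enumerate((("top",130,150,150,160),("side",140,100,220,264))):
    c=capture(n);o[:480,i*400:i*400+400]=cv2.resize(c["img"][y:y+h,x:x+w],(400,480))
cv2.imwrite("pics/hover.png",o[:,:,::-1])
E
```

```text
now [510.5 326.2 150.3] yaw -0.3495 t 3.375
[-0.0093 -0.0068  0.1257] [-0.0002 -0.0003 -0.0028]
[-0.0093 -0.0067  0.2582] [-0.0002 -0.0003 -0.0028]
```

View pics/hover.png

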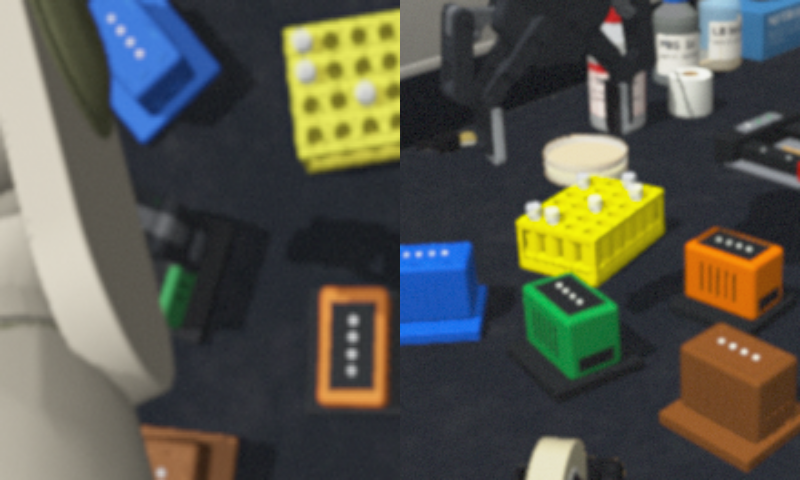

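The side view shows the fingers hanging above and around the green pack at crop (490,150) to (615,110), with nothing in the way of the descent. I descend and close.

Call:
jog_arm --series "-0.009 -0.007 0.06 0 0 0 1; -0.009 -0.007 0.12 0 0 0 1; -0.009 -0.007 0.18 0 0 0 1; -0.009 -0.007 0.23 0 0 0 1; -0.009 -0.007 0.258 0 0 0 1; -0.009 -0.007 0.258 0 0 0 1; -0.009 -0.007 0.258 0 0 0 -1; -0.009 -0.007 0.258 0 0 0 -1; -0.009 -0.007 0.258 0 0 0 -1; -0.009 -0.007 0.258 0 0 0 -1; -0.009 -0.007 0.258 0 0 0 -1; -0.009 -0.007 0.258 0 0 0 -1" --grip_force 60

```text
time_s: 4.97
eef_pos: [508.8, 331.4, 48.6]
ee_rot: [-0.001, 0.985, -0.173, 0.002]
force: [-0.6, -2.7, 10.3]
grip_width: -0.004
grip_force: 5.1
```

```bash
python3 - <<'E'
from h import *
print(sense()["grip_width"],sense()["force"])
o=np.zeros((480,800,3),np.uint8)
for i,(n,x,y,w,h) in enumerate((("top",130,150,150,160),("side",140,160,200,220))):
    c=capture(n);o[:480,i*400:i*400+400]=cv2.resize(c["img"][y:y+h,x:x+w],(400,480))
cv2.imwrite("pics/shut.png",o[:,:,::-1])
E
```

```text
-0.003993728089170627 [-0.55409214 -2.69111239 10.29771087]
```

View pics/shut.png

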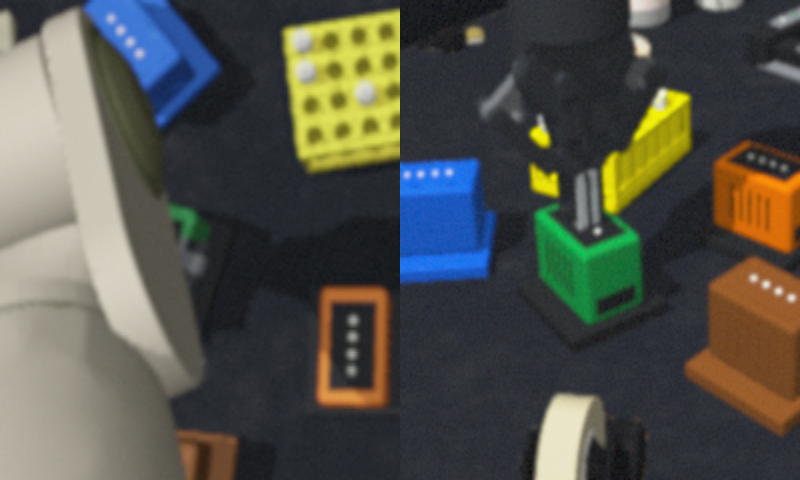

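The shut fingers seem to end on or just beyond the green block's top at crop (590,225), and the pack is upright. I compare the projected TCP with the picture and refit the pack.

```bash
python3 - <<'E'
from h import *
c=capture("side");p=np.array(sense()["eef_pos"])
k=lambda q:np.round((q-[140,160])*[2,480/220]+[400,0])
print("tcp z, crop px",[(z,k(proj(c,[[p[0],p[1],z]])[0]).tolist()) for z in(30,48,60,79,100)])
for d in([508,330,-.345],):
    cs,sn=np.cos(d[2]),np.sin(d[2])
    print([(x,y,k(proj(c,[[d[0]+cs*x-sn*y,d[1]+sn*x+cs*y,60]])[0]).tolist()) for x in(-35,35) for y in(-22,22)])
cv2.imwrite("pics/z.png",cv2.resize(c["img"][210:330,180:300],(600,600),interpolation=cv2.INTER_CUBIC)[:,:,::-1])
E
```

```text
tcp z, crop px [(30, [586.0, 263.0]), (48, [584.0, 238.0]), (60, [583.0, 221.0]), (79, [581.0, 194.0]), (100, [579.0, 163.0])]
[(-35, -22, [640.0, 234.0]), (-35, 22, [580.0, 256.0]), (35, -22, [589.0, 189.0]), (35, 22, [532.0, 208.0])]
```

View pics/z.png

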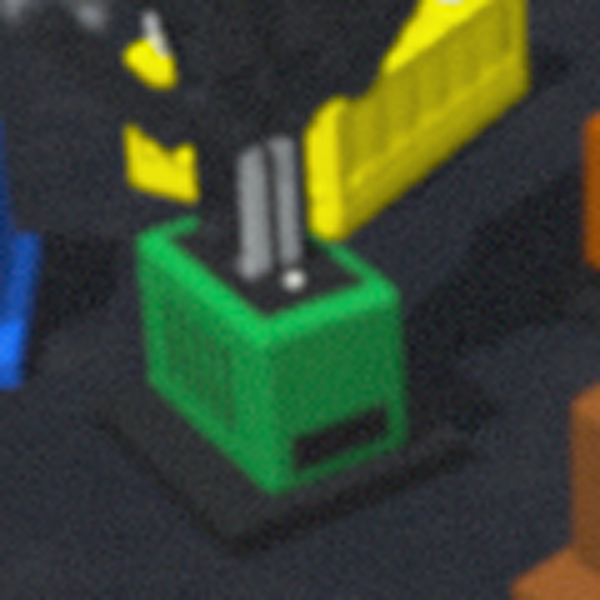

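The fingers really are on the block's top at the pack centre, so the tips (z about 57-60) stand about 10 mm above the reported TCP, not 19 mm below it. The pack hasn't moved. I open and measure the tips against the picture before going lower.

Call:
jog_arm --series "0 0 0 0 0 0 1; 0 0 0 0 0 0 1; 0 0 0 0 0 0 1; 0 0 0 0 0 0 1; 0 0 0 0 0 0 1"

```text
time_s: 5.75
eef_pos: [507.5, 331.1, 46.4]
ee_rot: [0.0, 0.985, -0.173, -0.0]
force: [-0.4, -1.3, -0.3]
grip_width: 1.004
grip_force: 0.0
```

```bash
python3 - <<'E'
from h import *
s=sense();p=np.array(s["eef_pos"]);print(p,s["force"],s["grip_width"],s["ee_rot"])
c=capture("side");im=cv2.cvtColor(c["img"],cv2.COLOR_RGB2BGR)[160:330,170:310]
im=cv2.resize(im,None,fx=3.5,fy=3.5,interpolation=cv2.INTER_CUBIC)
k=lambda P:np.round((proj(c,P)-[170,160]+.5)*3.5).astype(int)
y=-.345;t=np.array([np.sin(y),-np.cos(y),0])
for sg in(-1,1):
    for z,col in((-19,(0,0,255)),(0,(0,255,255)),(30,(255,0,255))):
        q=k([p+sg*42.5*t+[0,0,z]])[0];cv2.circle(im,tuple(int(v) for v in q),3,col,-1)
cv2.imwrite("pics/open.png",im)
E
```

```text
[507.5469228  331.06279275  46.37603289] [-0.38339308 -1.26562583 -0.26777722] 1.0037398853730557 [ 1.47011452e-04  9.84897781e-01 -1.73136611e-01 -2.31211076e-04]
```

View pics/open.png

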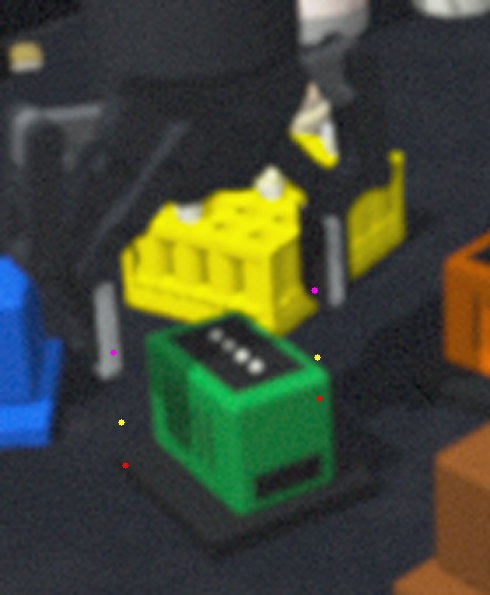

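The open tips show at (108,375) and (335,303), which is about 20-24 mm above the reported TCP. The jaws straddle the block but sit about 30 mm too high. I lower by that much, watch the force, then close.

Call:
jog_arm --series "0 0 0.03 0 0 0 1; 0 0 0.06 0 0 0 1; 0 0 0.077 0 0 0 1; 0 0 0.077 0 0 0 1; 0 0 0.077 0 0 0 -1; 0 0 0.077 0 0 0 -1; 0 0 0.077 0 0 0 -1; 0 0 0.077 0 0 0 -1; 0 0 0.077 0 0 0 -1" --grip_force 60

```text
time_s: 6.92
eef_pos: [508.1, 331.3, 16.4]
ee_rot: [-0.0, 0.985, -0.173, 0.001]
force: [0.1, 0.1, 5.9]
grip_width: 0.502
grip_force: 63.3
```

```bash
python3 go.py "[(508,331,126,-.345),(439,-112,126,-.0974)]"
```

```text
now [508.1 331.3  16.4] yaw -0.3479 t 6.925
[ 0.0004  0.0006 -0.274 ] [-0.0005 -0.0006 -0.0018]
[ 0.2158  1.1006 -0.2746] [-0.0004 -0.0006 -0.1595]
```

Call:
jog_arm --series "0 0 -0.1 0 0 0 -1; 0 0 -0.2 0 0 0 -1; 0 0 -0.274 0 0 0 -1; 0 0 -0.274 0 0 0 -1; 0.05 0.2 -0.274 0 0 -0.03 -1; 0.1 0.33 -0.274 0 0 -0.06 -1; 0.13 0.45 -0.274 0 0 -0.09 -1; 0.15 0.57 -0.274 0 0 -0.12 -1; 0.16 0.7 -0.274 0 0 -0.14 -1; 0.18 0.82 -0.274 0 0 -0.15 -1; 0.2 0.94 -0.274 0 0 -0.16 -1; 0.216 0.99 -0.274 0 0 -0.16 -1; 0.216 0.99 -0.274 0 0 -0.16 -1; 0.216 0.99 -0.274 0 0 -0.16 -1; 0.216 0.99 -0.274 0 0 -0.16 -1"

```text
time_s: 8.8
eef_pos: [453.7, -69.6, 125.0]
ee_rot: [-0.0, 0.999, -0.048, -0.0]
force: [0.2, -0.7, -2.6]
grip_width: 0.509
grip_force: 63.0
```

```bash
python3 go.py "[(439,-112,126,-.0974)]"
```

```text
now [453.7 -69.6 125. ] yaw -0.0954 t 8.8
[-0.0266  0.109  -0.0025] [-0.0002  0.0005  0.0013]
```

Call:
jog_arm --series "-0.027 0.109 0.05 0 0 0.001 -1; -0.027 0.109 0.12 0 0 0.001 -1; -0.027 0.109 0.18 0 0 0.001 -1; -0.027 0.109 0.205 0 0 0.001 -1; -0.027 0.109 0.205 0 0 0.001 -1; -0.027 0.109 0.205 0 0 0.001 -1"

```text
time_s: 9.55
eef_pos: [439.5, -113.0, 44.2]
ee_rot: [0.0, 0.999, -0.049, 0.001]
force: [0.4, -0.9, -2.1]
grip_width: 0.508
grip_force: 63.0
```

```bash
python3 go.py "[(439,-112,22,-.0974)]"; python3 - <<'E'
from dock import *
d=np.load("d.npy");dz=sense()["eef_pos"][2]-16.4
print("underside z",dz)
o=np.zeros((480,800,3),np.uint8)
for i,(n,x,y,w,h,f) in enumerate((("top",370,150,120,144,400/120),("side",300,150,180,216,400/180))):
    c=capture(n);im=cv2.resize(c["img"][y:y+h,x:x+w],(400,480))
    for P,col in(([[sx*35-135,sy*22,dz+60] for sx,sy in((-1,-1),(1,-1),(1,1),(-1,1),(-1,-1))],(255,255,0)),([[sx*40-135,sy*37,dz+10] for sx,sy in((-1,-1),(1,-1),(1,1),(-1,1),(-1,-1))],(0,255,255)),([[-160,66,6],[-160,-66,6],[72,-66,6],[72,66,6],[-160,66,6]],(255,0,255))):
        q=(proj(c,W(d,P))-[x,y]+.5)*f;cv2.polylines(im,[np.round(q).astype(np.int32)],False,col,1)
    o[:480,i*400:i*400+400]=im
cv2.imwrite("pics/place.png",o[:,:,::-1])
E
```

```text
now [ 439.5 -113.    44.2] yaw -0.0977 t 9.55
[-0.0015 -0.0024  0.0555] [ 0.0004 -0.0009 -0.0002]
underside z 27.815120454188794
```

View pics/place.png

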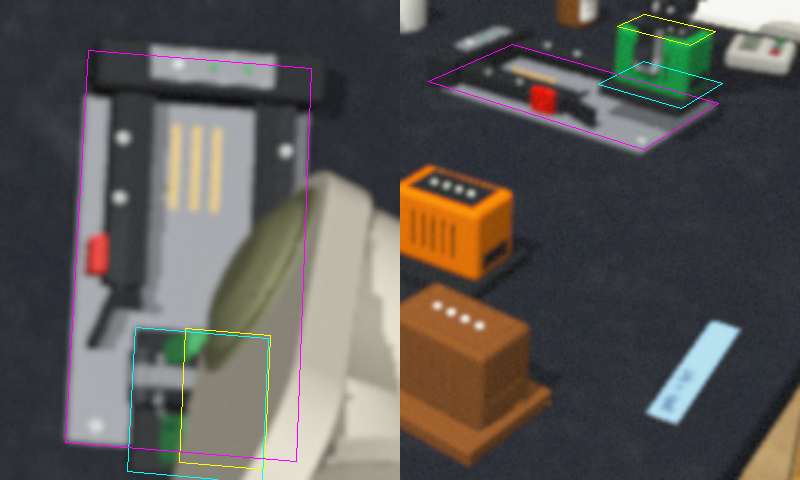

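The pack hangs over the dock's open front, in line with the prediction in the top view: the foot's left edge is near (130,340-400) and the block's front edge near y=330. Side view: green block at (660,60) above the plate. I lower it onto the base.

Call:
jog_arm --series "-0.001 -0.002 0.02 0 0 0 -1; -0.001 -0.002 0.04 0 0 0 -1; -0.001 -0.002 0.05 0 0 0 -1; -0.001 -0.002 0.054 0 0 0 -1; -0.001 -0.002 0.054 0 0 0 -1; -0.001 -0.002 0.054 0 0 0 -1"

```text
time_s: 10.4
eef_pos: [439.1, -112.3, 22.4]
ee_rot: [0.0, 0.999, -0.049, 0.001]
force: [-1.5, 0.3, 6.4]
grip_width: 0.502
grip_force: 64.0
```

```bash
python3 - <<'E'
from dock import *
d=np.load("d.npy")
W2=[W(d,[[x,0,0]])[0] for x in(-110,-80,-40,-10,0)]
import go;go.rows([(w[0],w[1],22.5,d[2]) for w in W2])
s=sense();print(s["force"])
# pack foot position via side view relative check: green block fit per camera
from scipy.optimize import minimize
c=capture("side");h=cv2.cvtColor(c["img"],cv2.COLOR_RGB2HSV);m=cv2.inRange(h,(50,120,50),(80,255,255));m[:,:380]=0
p=np.argwhere(m[:,:]>0);p=p[(p[:,0]<260)]
print("green px bbox rows",p[:,0].min(),p[:,0].max(),"cols",p[:,1].min(),p[:,1].max())
P=W(d,[[-135+sx*35,sy*22,z] for sx in(-1,1) for sy in(-1,1) for z in(16,66)])
q=proj(c,P);print("pred rows",q[:,1].min(),q[:,1].max(),"cols",q[:,0].min(),q[:,0].max())
for k in("dock","pack_green"):
    for r in mark_of(k,c)[:3]:print(k,r["point"],r["confidence"])
print(proj(c,W(d,[[0,0,0],[-135,0,6]])))
# dock front-left corner of plate in side view
g=c["img"].astype(int);g=(g.min(2)>95)&(g.max(2)-g.min(2)<40)
print("pred corner FL",proj(c,W(d,[[-160,66,6]])))
r=[(y,np.where(g[y,400:470])[0]) for y in range(195,222,3)];print([(y,x.min()+400,x.max()+400) for y,x in r if len(x)])
E
```

```text
now [ 439.1 -112.3   22.4] yaw -0.0983 t 10.4
[ 0.0622  0.0001 -0.0003] [ 0.0002 -0.0007 -0.0005]
[ 0.1372  0.     -0.0002] [ 0.0002 -0.0007 -0.0005]
[ 2.372e-01 -1.000e-04 -1.000e-04] [ 0.0002 -0.0007 -0.0005]
[ 3.122e-01 -1.000e-04  0.000e+00] [ 0.0002 -0.0007 -0.0005]
[ 3.372e-01 -1.000e-04  0.000e+00] [ 0.0002 -0.0007 -0.0005]
[-1.45936252  0.30284416  6.37246947]
green px bbox rows 168 205 cols 395 471
pred rows 166.24764102005867 205.86995080013696 cols 394.3933362253477 440.18555059495475
dock [186.1, 355.0] 0.86
pack_green [202.7, 413.4] 0.69
pack_green [275.5, 158.4] 0.65
pack_green [328.5, 323.6] 0.55
[[358.78698867 188.06781391]
 [415.33909608 202.32334345]]
pred corner FL [[409.02395331 216.7680848 ]]
[(207, np.int64(400), np.int64(402)), (210, np.int64(400), np.int64(412)), (213, np.int64(400), np.int64(416)), (216, np.int64(400), np.int64(412))]
```

The pack is seated on the base and agrees with the dock model in both cameras. I ease up 0.5 mm and slide in along tool x, first to the start of the rails.

Call:
jog_arm --series "0 0 -0.0015 0 0 0 -1; 0.03 0 -0.0015 0 0 0 -1; 0.06 0 -0.0015 0 0 0 -1; 0.09 0 -0.0015 0 0 0 -1; 0.12 0 -0.0015 0 0 0 -1; 0.137 0 -0.0015 0 0 0 -1; 0.137 0 -0.0015 0 0 0 -1"

```text
time_s: 11.42
eef_pos: [493.8, -117.7, 22.4]
ee_rot: [0.0, 0.999, -0.049, 0.001]
force: [1.1, -2.0, 0.7]
grip_width: 0.51
grip_force: 63.4
```

Call:
jog_arm --series "0.02 0 0 0 0 0 -1; 0.045 0 0 0 0 0 -1; 0.07 0 0 0 0 0 -1; 0.095 0 0 0 0 0 -1; 0.12 0 0 0 0 0 -1; 0.145 0 0 0 0 0 -1; 0.165 0 0 0 0 0 -1; 0.175 0 0 0 0 0 -1; 0.175 0 0 0 0 0 -1"

```text
time_s: 12.55
eef_pos: [563.2, -124.4, 22.4]
ee_rot: [0.0, 0.999, -0.049, 0.0]
force: [1.4, -2.9, 0.7]
grip_width: 0.508
grip_force: 63.3
```

Call:
jog_arm --series "0.007 0 0 0 0 0 -1; 0.014 0 0 0 0 0 -1; 0.02 0 0 0 0 0 -1; 0.02 0 0 0 0 0 -1"

```text
time_s: 13.05
eef_pos: [571.0, -124.9, 22.4]
ee_rot: [-0.0, 0.999, -0.049, 0.0]
force: [0.9, 1.6, 0.9]
grip_width: 0.504
grip_force: 63.4
```

The lateral force went from -2.9 to +1.6 N, so the catch has probably sprung back. I nudge on towards the stop.

Call:
jog_arm --series "0.003 0 0 0 0 0 -1; 0.006 0 0 0 0 0 -1; 0.006 0 0 0 0 0 -1"

```text
time_s: 13.42
eef_pos: [573.3, -125.3, 22.4]
ee_rot: [-0.0, 0.999, -0.049, 0.0]
force: [0.9, 1.0, 1.9]
grip_width: 0.506
grip_force: 63.4
```

Call:
jog_arm --series "0.003 0 0 0 0 0 -1; 0.006 0 0 0 0 0 -1; 0.006 0 0 0 0 0 -1"

```text
time_s: 13.8
eef_pos: [575.7, -125.6, 22.4]
ee_rot: [0.0, 0.999, -0.049, 0.0]
force: [1.0, 0.3, 1.0]
grip_width: 0.506
grip_force: 63.4
```

Call:
jog_arm --series "0.003 0 0 0 0 0 -1; 0.006 0 0 0 0 0 -1; 0.006 0 0 0 0 0 -1"

```text
time_s: 14.18
eef_pos: [576.1, -125.6, 22.6]
ee_rot: [-0.0, 0.999, -0.049, -0.003]
force: [-12.8, -0.1, 11.1]
grip_width: 0.505
grip_force: 64.7
```

At the stop (-13 N). I back off 3 mm and read the force before releasing.

Call:
jog_arm --series "-0.01 0 0 0 0 0 -1; -0.01 0 0 0 0 0 -1"

```text
time_s: 14.42
eef_pos: [573.9, -125.4, 22.4]
ee_rot: [-0.0, 0.999, -0.049, 0.0]
force: [-0.9, -0.5, 2.4]
grip_width: 0.506
grip_force: 63.5
```

Call:
jog_arm --series "0 0 0 0 0 0 1; 0 0 0 0 0 0 1; 0 0 0 0 0 0 1; 0 0 0 0 0 0 1; 0 0 -0.05 0 0 0 1; 0 0 -0.15 0 0 0 1; 0 0 -0.25 0 0 0 1; 0 0 -0.35 0 0 0 1; 0 0 -0.4 0 0 0 1; -0.2 -0.2 -0.45 0 0 0 1; -0.3 -0.4 -0.45 0 0 0 1; -0.3 -0.55 -0.45 0 0 0 1; -0.3 -0.55 -0.45 0 0 0 1; -0.3 -0.55 -0.45 0 0 0 1"

```text
time_s: 16.18
eef_pos: [475.1, 108.3, 202.9]
ee_rot: [-0.0, 0.999, -0.047, 0.0]
force: [-0.1, -0.4, 0.4]
grip_width: 1.0
grip_force: 0.0
```

```bash
python3 - <<'E'
from dock import *
d=np.load("d.npy")
print(sense()["eef_pos"],sense()["time_s"])
o=np.zeros((600,800,3),np.uint8)
for i,(n,x,y,w,h) in enumerate((("top",375,145,100,150),("side",305,120,120,180))):
    c=capture(n);o[:,i*400:i*400+400]=cv2.resize(c["img"][y:y+h,x:x+w],(400,600),interpolation=cv2.INTER_CUBIC)
    hs=cv2.cvtColor(c["img"],cv2.COLOR_RGB2HSV);m=cv2.inRange(hs,(50,120,50),(80,255,255))[y:y+h,x:x+w]
    nn,l,st,ce=cv2.connectedComponentsWithStats(cv2.morphologyEx(m,cv2.MORPH_CLOSE,np.ones((3,3))));b=st[1+np.argmax(st[1:,4])] if nn>1 else None;print(n,"green bbox",b[0]+x,b[1]+y,b[2],b[3])
    for px in(0,2):
        q=proj(c,W(d,[[px+sx*35,sy*22,z] for sx in(-1,1) for sy in(-1,1) for z in(16,66)]));print(" pred",px,np.round(q.min(0),1),np.round(q.max(0)-q.min(0),1))
    r=(cv2.inRange(hs,(0,150,100),(5,255,255))|cv2.inRange(hs,(172,150,100),(180,255,255)))[y:y+h,x:x+w];print(" red centroid",np.argwhere(r)[:, ::-1].mean(0)+[x,y],(r>0).sum())
cv2.imwrite("pics/final.png",o[:,:,::-1])
E
```

```text
[475.07691722 108.27122503 202.85135318] 16.175
top green bbox 418 177 32 42
 pred 0 [416.7 176.1] [32.7 44.3]
 pred 2 [416.7 175.1] [32.7 44.4]
 red centroid [399.21538462 226.09230769] 65
side green bbox 339 153 41 34
 pred 0 [339.3 151.9] [41.2 36.1]
 pred 2 [338.6 151.7] [41.1 36.1]
 red centroid [363.82706767 194.08270677] 133
```

View pics/final.png

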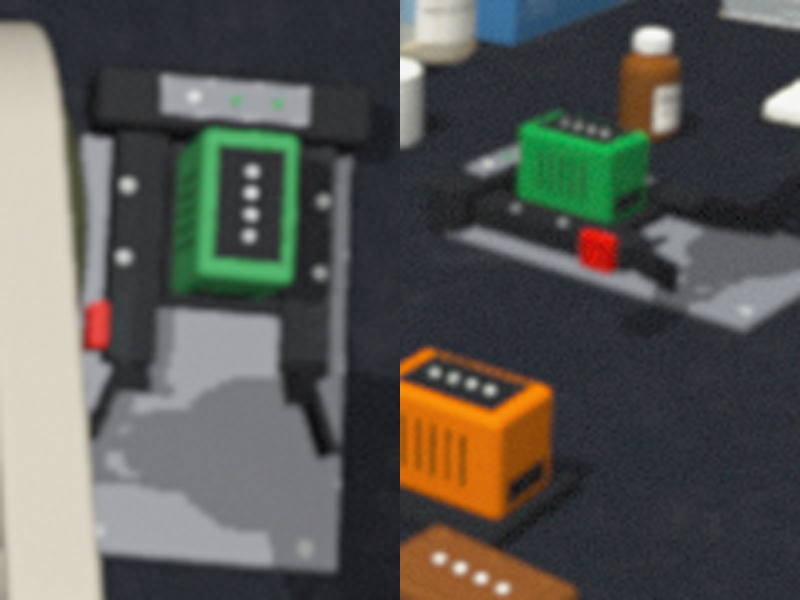

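The final picture shows the pack home between the rails, with its top at (250,205) in the crop, within about 2 mm of the prediction. The red tab is at px (399.2,226.1), against about (399.5,226) at the start, so the catch is back out. The orange pack is untouched.

```bash
python3 -c "
from rig import finish_job;print(finish_job())"
```

```text
the job is handed in; nothing more can be done
None
```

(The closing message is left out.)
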